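# Brush the walnut shells off the cracking board

## Robot

A 7-joint arm with a two-finger parallel gripper is mounted at the origin on a cart in front of the work surface, level with it; the furniture and walls round the work are solid. World frame = base frame: x ahead of the robot, y to its left, z up, the work surface at z = 0. Lengths are in mm, angles in rad, forces in N, time in s.
With the tool pointing down it reaches from about 425 to 950 mm from the base axis. Payload 4.7 kg.
Tool frame: the origin (TCP) lies midway between the tips of the shut fingers; the grasp point (between the pads) lies 19 mm behind it (env.grip_point_offset is the distance from the TCP to the grasp point, in mm); z points along the fingers, y is the line along which they close (so a half turn about z gives the same grasp; the last joint's range is limited). The gripper opens to 85 mm and grips with 20 to 120 N. Pads are 22 mm wide; open, the fingers measure 114 mm over their backs; the gripper's body (76 mm by 85 mm) begins 54 mm behind the grasp point. The pads swing forward as they close: fully open they stand 13 mm farther back than shut.
Start: joints at [-1.131, 0.469, -0.049, 1.532, 0.024, 1.141, -0.082], TCP at [304.941, 602.212, 231.335] pointing down, gripper open.
Joint ranges: [-2.59, 2.59], [-0.33, 1.99], [-1.39, 1.29], [0.1, 2.45], [-1.04, 4.18], [0.21, 1.99], [-2.66, 2.66]. Speed limits (rad/s): [2.57, 2.57, 3.14, 3.14, 3.14, 3.14, 3.14].

## Interface

Orientations are given as a unit quaternion [w, x, y, z].
In Python, from workcell import env gives the robot as it stands.
- The arm moves only by the shell command python3 jog.py 'ROWS' [FORCE]. ROWS is a JSON object with one list for each field, all of the same length, 1 to 5, a row being the entries at one place: tx, ty, tz (the shift in cm), rx, ry, rz (a rotation vector in rad), finger_gap (the opening from 0.0 (shut) to 1.0 (fully open)); each row is the pose to reach, as a shift and turn from the pose commanded when the command began, along the tool's axes at that moment; what a row does not reach only later rows make up. A row lasts 1/10 s, in which the tool goes at most 50 mm and 0.15 rad, less where a joint would pass 70% of its speed; a pose out of reach is approached as far as the arm can. The fingers move at their own pace and stop on an object; FORCE is the grip in N (left out, the last holds). Time passes only in rows, so rows that do not move let the fingers close. It prints the time, the measured TCP pose, the force, the opening and the grip force at its end. Input that does not fit is refused with a message, and nothing moves.
- env.read_state(): the state, without advancing time (a new reading comes with each control period).
- env.snapshot(name): name is "scene" or "side" or "wrist"; returns a dict with "pixels" (480x640x3 uint8, blue, green, red), "range_z" (480x640 float32, mm along the optical axis (not along the pixel's ray), 0 where there is no reading), "camera_matrix" (3x3 intrinsics, pixels), "dist_coeffs" ([k1, k2, p1, p2, k3] as OpenCV has them; the pictures are not rectified), "world_to_cam" (4x4, takes a point from world to camera coordinates). Camera axes: x right, y up, looking along -z (the intrinsics and any distortion apply to the point x, -y, -z); pixel columns grow to the right and rows downward; lengths in mm; the calibration is good to about 2 mm. A picture is of the moment at which its call begins.
- env.sign_off(): hands the job in; it is judged then, once.
The state is a dict: "clock": time; "joint_positions": joint angles; "joint_vel": joint speeds; "joint_efforts": joint torques, N m; "tcp_pos": TCP position; "eef_rot": TCP orientation; "wrist_force": force on the tool from outside, world axes, zero at the start; "ft_torque": the same for the moment, N m; "gripper_width": opening from 0.0 (shut) to 1.0 (fully open); "grip_force": force on a finger pad.
Only numpy, scipy, OpenCV 4.12 (cv2) and the standard library are available. Lean on these libraries where they do the work, as an engineer would, in place of code of your own. Each camera call takes 0.05 s, during which the arm holds its last target. There are 200 camera calls.

## Task

Take the bench brush and sweep all six empty half shells off the cracking board into the steel catch tray at its end, without touching the shells with the gripper. Leave the whole walnut standing in its cup on the anvil and the other things on the counter where they are, and when the shells are all in the tray stand the brush back on its bristles on the bare counter.

Things in the scene. Friction and masses are not known exactly. Their poses are not given: they have to be found in the camera images.
- board: Walnut cracking board, fixed. Origin on the counter under the middle of its wooden bed; x toward the catch tray, y across, z up. Bed: flat, 45 mm above the counter, x -80..80, y -95..95 mm; 8 mm thick rails along both sides (tops 65 mm above the counter), both ends open. The round iron anvil stands in its middle, the tray beyond its +x edge.
- cup (a point): Floor of the nut cup in the anvil's top, on its axis (bed's middle, board x = y = 0), 69 mm above the counter. Anvil radius 22 mm, rim 80 mm above the counter; the cup is 39 mm wide inside, 11 mm deep.
- tray (a point): Middle of the floor of the sunken steel catch tray, 10 mm above the counter. Inside, the tray spans board x 80..152, y -100..100 mm; end wall 55 mm high.
- brush: Loose bench brush, 0.12 kg, standing on its bristles on the counter. Origin at the centre of the bristles' underside, x along its long side, z up. Unyielding bristle block 56 x 28 mm, 0..36 mm high; wooden back 58 x 30 mm up to 49 mm; above it an upright grip bar, 40 mm along x, 22 mm thick along y, from 49 to 113 mm: pinch it across y.
- walnut: The one whole walnut, 34 mm, standing in the anvil's cup, its top 103 mm above the counter. Origin at its foot.
- shell_0: Empty half walnut shell, a hard brown dome 32 mm across and 15.5 mm high, 12 g, lying flat side down on the bed beside, behind or in front of the anvil. Origin at the centre of its flat side.
- shell_1: Empty half walnut shell, a hard brown dome 32 mm across and 15.5 mm high, 12 g, lying flat side down on the bed beside, behind or in front of the anvil. Origin at the centre of its flat side.
- shell_2: Empty half walnut shell, a hard brown dome 32 mm across and 15.5 mm high, 12 g, lying flat side down on the bed beside, behind or in front of the anvil. Origin at the centre of its flat side.
- shell_3: Empty half walnut shell, a hard brown dome 32 mm across and 15.5 mm high, 12 g, lying flat side down on the bed beside, behind or in front of the anvil. Origin at the centre of its flat side.
- shell_4: Empty half walnut shell, a hard brown dome 32 mm across and 15.5 mm high, 12 g, lying flat side down on the bed beside, behind or in front of the anvil. Origin at the centre of its flat side.
- shell_5: Empty half walnut shell, a hard brown dome 32 mm across and 15.5 mm high, 12 g, lying flat side down on the bed beside, behind or in front of the anvil. Origin at the centre of its flat side.
- egg_cup: Small steel cup with yellow filling, 67 mm wide, 42 high; a bystander near the brush. Origin under its centre.
- cutter: Tinplate ring cutter, 66 mm wide, 32 high; a bystander near the brush. Origin under its centre.
- mug: White mug, green inside, 84 mm wide and 115 with its handle, 90 high; a bystander left of the board. Origin under its centre.
- timer: Red and cream kitchen timer, 66 mm wide, 55 high; a bystander. Origin under its centre.
- spice: Glass spice jar with black cap and green label, 45 mm wide, 105 high; a bystander. Origin under its centre.

How it is judged (in metres and radians):
On the way, in this order (a step that is already met when the one before it is completed fails the run):
1. the brush is held and lifted off the counter (height (world z) of brush above 0.02 m and contact force between the fingers and brush above 0.5 N), for 0.2 s.
2. all six shells lie in the catch tray while the gripper still holds the brush (x of shell_0 in the frame of board between 0.08 and 0.156 m and y of shell_0 in the frame of board between -0.104 and 0.104 m and z of each of shell_0, shell_1, shell_2, shell_3, shell_4, shell_5 in the frame of board below 0.044 m and x of shell_1 in the frame of board between 0.08 and 0.156 m and y of shell_1 in the frame of board between -0.104 and 0.104 m and x of shell_2 in the frame of board between 0.08 and 0.156 m and y of shell_2 in the frame of board between -0.104 and 0.104 m and x of shell_3 in the frame of board between 0.08 and 0.156 m and y of shell_3 in the frame of board between -0.104 and 0.104 m and x of shell_4 in the frame of board between 0.08 and 0.156 m and y of shell_4 in the frame of board between -0.104 and 0.104 m and x of shell_5 in the frame of board between 0.08 and 0.156 m and y of shell_5 in the frame of board between -0.104 and 0.104 m and contact force between the fingers and brush above 0.5 N), for 0.2 s.
At the end, for the whole second after the job is handed in: All six shells at rest in the catch tray (origin inside its walls, under 44 mm high); walnut in its cup (foot within 12 mm of the middle, tilt under 0.5 rad); brush released, at rest and upright (tilt under 0.12 rad) on the counter (height within 8 mm) (x of shell_0 in the frame of board between 0.08 and 0.156 m and y of shell_0 in the frame of board between -0.104 and 0.104 m and z of each of shell_0, shell_1, shell_2, shell_3, shell_4, shell_5 in the frame of board below 0.044 m and x of shell_1 in the frame of board between 0.08 and 0.156 m and y of shell_1 in the frame of board between -0.104 and 0.104 m and x of shell_2 in the frame of board between 0.08 and 0.156 m and y of shell_2 in the frame of board between -0.104 and 0.104 m and x of shell_3 in the frame of board between 0.08 and 0.156 m and y of shell_3 in the frame of board between -0.104 and 0.104 m and x of shell_4 in the frame of board between 0.08 and 0.156 m and y of shell_4 in the frame of board between -0.104 and 0.104 m and x of shell_5 in the frame of board between 0.08 and 0.156 m and y of shell_5 in the frame of board between -0.104 and 0.104 m and linear speed of each of shell_0, shell_1, shell_2, shell_3, shell_4, shell_5, brush below 0.02 m/s and distance between walnut and cup below 0.012 m and angle between walnut's own z axis and vertical below 0.5 rad and height (world z) of brush between -0.008 and 0.008 m and angle between brush's own z axis and vertical below 0.12 rad); the robot touches nothing.
It fails at once if the gripper or arm touches a shell (contact force between any of the fingers, the arm and shell_0 above 0.5 N or contact force between any of the fingers, the arm and shell_1 above 0.5 N or contact force between any of the fingers, the arm and shell_2 above 0.5 N or contact force between any of the fingers, the arm and shell_3 above 0.5 N or contact force between any of the fingers, the arm and shell_4 above 0.5 N or contact force between any of the fingers, the arm and shell_5 above 0.5 N).
It fails at once if the whole walnut is knocked out of its cup (distance between walnut and cup above 0.025 m).
It fails at once if the egg cup, cutter, mug, timer or spice jar is moved more than 25 mm or tipped over (distance of any of egg_cup, cutter, mug, timer, spice from where it was at the start of the episode above 0.025 m or angle between any of egg_cup, cutter, mug, timer, spice's own z axis and vertical above 0.5 rad).
It also fails if it takes over 67 s, if anything falls off the work surface, if the arm or the gripper's body presses on something with over 40 N, if the wrist force passes 120 N, or if a joint passes its speed limit or range.

## Working session

There is one attempt and no reset: what is moved stays moved. The work goes in short steps, Python scripts to look and compute and a shell command to move; the robot and the scene stay as the last step left them, time stands still between calls to the robot, and variables do not carry over. Pictures are saved under pics/ and viewed, at most 10 in all, crops included, and the job is handed in when it is done.

```bash
ls; mkdir -p pics; cat > h.py <<'E'
import numpy as np, cv2
from workcell import env
def snap(n,f=None):
    s=env.snapshot(n)
    if f: cv2.imwrite('pics/'+f,s["pixels"])
    return s
def w(s,u,v,z=None):
    K=np.array(s["camera_matrix"],float);d=np.array(s["dist_coeffs"],float)
    p=cv2.undistortPoints(np.array([[[u,v]]],float),K,d)[0,0]
    T=np.linalg.inv(np.array(s["world_to_cam"]))
    ray=T[:3,:3]@np.array([p[0],-p[1],-1.]);o=T[:3,3]
    if z is None: r=float(s["range_z"][int(round(v)),int(round(u))])
    else: r=(z-o[2])/ray[2]
    return o+ray*r
E
python3 - <<'E'
from h import *
import pickle
for n in("scene","side"):
    s=snap(n,n+'0.png'); pickle.dump(s,open(n+'.pkl','wb')); print(n,np.linalg.inv(s["world_to_cam"])[:3,3].round())
print(env.read_state())
E
```

```text
jog.py
pics
workcell.py
scene [   28. -1152.   655.]
side [181. 399. 600.]
{'clock': 0.1, 'joint_positions': array([-1.13093329,  0.46941382, -0.04857309,  1.53356698,  0.0241058 ,
        1.14100683, -0.08232511]), 'joint_vel': array([ 2.80864576e-05,  2.02361980e-04, -2.11303522e-03, -2.77147000e-03,
        9.96760044e-04, -1.01258645e-03,  1.88089609e-03]), 'joint_efforts': array([ 4.56421831e-04, -5.11513102e+01, -4.70933912e-02, -2.38389677e+01,
        1.07683576e-02,  4.42917488e-03,  6.15407458e-07]), 'tcp_pos': array([304.71808167, 601.71899568, 230.33371344]), 'eef_rot': array([-1.71983932e-04,  2.32247850e-01,  9.72656218e-01, -8.88146138e-04]), 'wrist_force': array([ 0.33945502, -0.23949604,  0.38964813]), 'ft_torque': array([ 0.00206035,  0.048839  , -0.01067373]), 'grip_force': 0.0, 'gripper_width': 1.0011398437418924}
```

View pics/scene0.png

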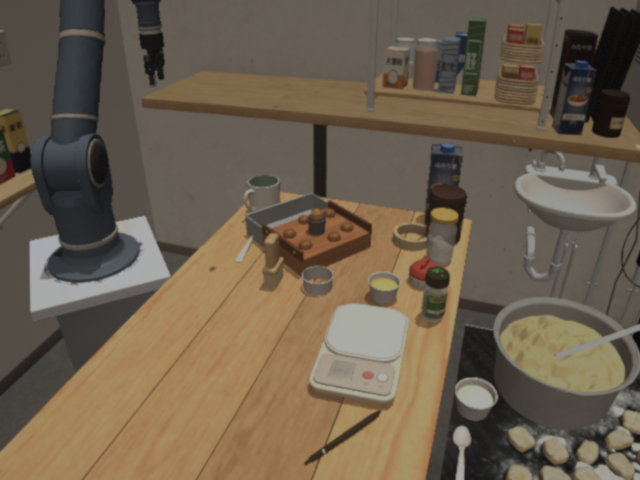

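View pics/side0.png

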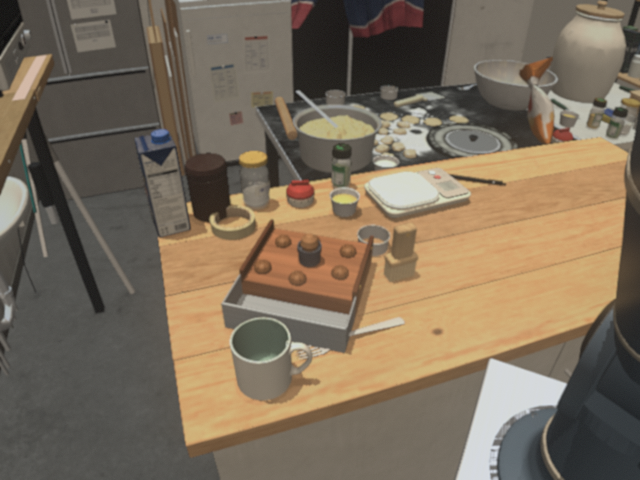

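The overview shows the board, with the tray on its robot/left side, the brush standing in the side view at about (400,260), and the mug near (265,360). I'll enlarge the side view.

```bash
python3 - <<'E'
import cv2
a=cv2.imread('pics/side0.png')[215:351,220:420]
cv2.imwrite('pics/c1.png',cv2.resize(a,None,fx=4,fy=4,interpolation=cv2.INTER_CUBIC))
E
```

```text
(no output)
```

View pics/c1.png

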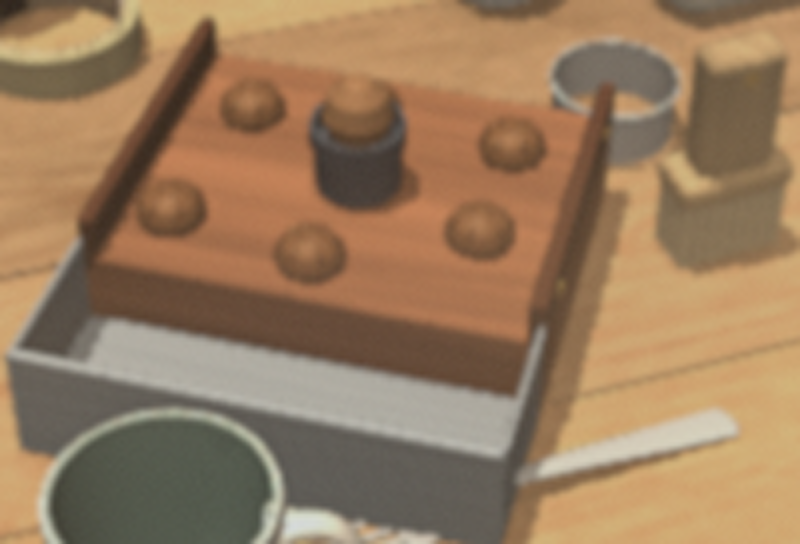

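```bash
python3 - <<'E'
import cv2
a=cv2.imread('pics/scene0.png')[165:300,225:425]
cv2.imwrite('pics/c2.png',cv2.resize(a,None,fx=4,fy=4,interpolation=cv2.INTER_CUBIC))
from h import *
import pickle
s=pickle.load(open('side.pkl','rb'))
def q(n,u,v,z=None):
    print(n,w(s,220+u/4,215+v/4,z).round(1), w(s,220+u/4,215+v/4).round(1))
for n,u,v,z in [('FL',93,265,45),('FR',530,335,45),('BL',215,60,45),('BR',590,110,45),
 ('railL back top',207,22,65),('railL front',86,228,65),('railR back',605,92,65),('railR front',540,310,65),
 ('trayFL',12,352,55),('trayFR',505,455,55),
 ('s1',252,105,53),('s2',171,208,53),('s3',310,252,53),('s4',480,230,53),('s5',512,145,53),('nuttop',358,82,103),
 ('grip top FL',697,55,113),('gtFR',783,68,113),('gtBL',703,42,113),('gtBR',783,45,113),('gt',740,52,113),('backL',662,165,49),('backF',695,195,49),('backR',790,172,49),
 ('botF',685,265,0),('botR',780,240,0),('cutter top mid',615,75,32),('mugmid',165,490,90),('mug handle',330,530,70)]: q(n,u,v,z)
E
```

```text
FL [565.9 -96.7  45. ] [ 569.6 -101.6   39.6]
FR [ 381.3 -141.1   45. ] [ 381.2 -140.9   45.3]
BL [ 595.3 -249.8   45. ] [ 596.8 -252.2   42.9]
BR [ 415.7 -294.9   45. ] [ 407.8 -271.8   63.4]
railL back top [ 599.9 -251.8   65. ] [ 601.7 -254.6   62.7]
railL front [567.5 -97.1  65. ] [ 573.1 -104.3   57.3]
railR back [ 406.  -285.8   65. ] [ 406.  -285.9   65. ]
railR front [ 376.1 -136.7   65. ] [ 377.1 -139.6   62.1]
trayFL [559.3 -29.3  55. ] [558.7 -28.7  55.8]
trayFR [360.6 -67.2  55. ] [361.  -68.3  53.7]
s1 [ 555.5 -217.1   53. ] [ 553.9 -214.5   55.3]
s2 [ 550.3 -136.3   53. ] [ 548.7 -133.9   55.5]
s3 [ 482.2 -138.1   53. ] [ 480.6 -135.1   56. ]
s4 [ 423.3 -183.6   53. ] [ 421.9 -180.3   56.1]
s5 [ 434.5 -244.2   53. ] [ 432.7 -239.7   56.8]
nuttop [ 488.4 -195.7  103. ] [ 489.4 -197.5  101.5]
grip top FL [ 359.6 -267.5  113. ] [ 361.5 -274.4  108. ]
gtFR [ 323.  -275.2  113. ] [ 326.8 -293.1  100.1]
gtBL [ 360.5 -278.   113. ] [ 361.4 -281.4  110.5]
gtBR [ 328.1 -291.8  113. ] [ 363.2 -456.    -2.6]
gt [ 343.5 -278.2  113. ] [ 344.1 -280.8  111.1]
backL [ 369.2 -266.1   49. ] [ 370.6 -270.9   45. ]
backF [ 348.6 -252.6   49. ] [ 350.4 -259.4   43.2]
backR [ 315.  -287.5   49. ] [ 326.8 -348.1    0.5]
botF [ 350.9 -260.1    0. ] [ 3.509e+02 -2.598e+02  3.000e-01]
botR [ 316.2 -297.     0. ] [ 316.2 -297.    -0. ]
cutter top mid [ 420.6 -343.6   32. ] [ 429.9 -372.5   10. ]
mugmid [448.   30.4  90. ] [470.5  -0.5  47.3]
mug handle [396.7   5.7  70. ] [393.4  11.7  78. ]
```

View pics/c2.png

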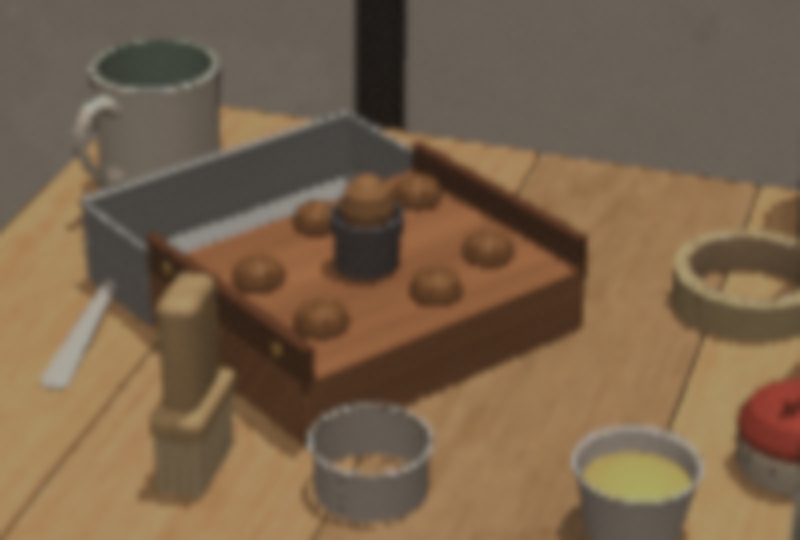

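The scene crop shows all six shells: the sixth is at crop (437,286), behind the anvil, and the cutter is close to the brush. Next I'll fit the brush, board and shells from both depth clouds.

```bash
cat >> h.py <<'E'
def cloud(s):
    K=np.array(s["camera_matrix"],float);d=np.array(s["dist_coeffs"],float)
    v,u=np.mgrid[0:480,0:640]; p=cv2.undistortPoints(np.stack([u,v],-1).reshape(-1,1,2).astype(float),K,d)[:,0]
    r=s["range_z"].reshape(-1); T=np.linalg.inv(np.array(s["world_to_cam"]))
    P=np.c_[p[:,0]*r,-p[:,1]*r,-r]@T[:3,:3].T+T[:3,3]
    return P[r>0]
def box(P,x0,x1,y0,y1,z0,z1):
    return P[(P[:,0]>x0)&(P[:,0]<x1)&(P[:,1]>y0)&(P[:,1]<y1)&(P[:,2]>z0)&(P[:,2]<z1)]
def go(x,y,z,yawy):
    """tool pointing down, tool y axis at world angle yawy (deg, mod 180) -> shift and rotvec in tool axes"""
    from scipy.spatial.transform import Rotation as R
    st=env.read_state(); q=st["eef_rot"]; R0=R.from_quat([q[1],q[2],q[3],q[0]])
    best=None
    for a in (yawy,yawy+180):
        a=np.radians(a); Y=np.array([np.cos(a),np.sin(a),0]); Z=np.array([0,0,-1.]); X=np.cross(Y,Z)
        rv=(R0.inv()*R.from_matrix(np.c_[X,Y,Z])).as_rotvec()
        if best is None or np.linalg.norm(rv)<np.linalg.norm(best): best=rv
    t=np.array([x,y,z])-st["tcp_pos"]
    print("t",round(float(st["clock"]),2),"shift",R0.inv().apply(t).round(1),"rot",best.round(3),"j7",st["joint_positions"][6].round(2))
E
python3 - <<'E'
from h import *
import pickle
C=np.vstack([cloud(pickle.load(open(n+'.pkl','rb'))) for n in('scene','side')])
def rect(n,P): 
    r=cv2.minAreaRect(P[:,:2].astype(np.float32)); print(n,len(P),np.round(r[0],1),np.round(r[1],1),round(r[2],1))
rect('grip',box(C,290,390,-330,-240,60,116)); rect('gtop',box(C,290,390,-330,-240,108,118)); rect('back',box(C,290,380,-330,-240,10,52))
rect('cutter',box(C,380,480,-400,-310,5,40))
rect('mug',box(C,370,520,-40,100,20,95))
rect('egg',box(C,480,620,-470,-340,5,50))
# board frame fit from corners
loc=np.array([[80,-95],[80,95],[-80,-95]],float)
wd=np.array([[565.9,-96.7],[381.3,-141.1],[595.3,-249.8]])
wd=np.vstack([wd,[559.3,-29.3],[360.6,-67.2]]);loc=np.vstack([loc,[154,-102],[154,102]])
a=loc-loc.mean(0);b=wd-wd.mean(0)
th=np.arctan2((a[:,0]*b[:,1]-a[:,1]*b[:,0]).sum(),(a*b).sum());c,s=np.cos(th),np.sin(th)
t=wd.mean(0)-np.array([[c,-s],[s,c]])@loc.mean(0);print('board',np.degrees(th),t)
Rm=np.array([[c,-s],[s,c]])
print('resid',(wd-loc@Rm.T-t).round(1).tolist())
B=np.c_[(C[:,:2]-t)@Rm,C[:,2]]
for z0,z1,n in[(50,64,'shells'),(66,78,'anvil'),(84,104,'nut')]:
    Q=box(B,-90,90,-88,88,z0,z1)
    im=np.zeros((200,200),np.uint8)
    for p in Q: cv2.circle(im,(int(p[0])+100,int(p[1])+100),3,255,-1)
    k,l,st,ce=cv2.connectedComponentsWithStats(im)
    print(n,[(ce[i]-100).round().tolist()+st[i,2:4].tolist() for i in range(1,k) if st[i,4]>60])
E
```

```text
grip 1042 [ 346.9 -282.2] [47.6 26.9] 48.0
gtop 253 [ 346.1 -284.2] [38.4 25.7] 53.5
back 992 [ 344.7 -284.5] [58.4 33.4] 48.9
cutter 1106 [ 422.2 -343. ] [67.4 68.6] 77.4
mug 5222 [465.7  21.8] [ 99.7 145.3] 68.1
egg 1996 [ 557.1 -434.7] [128.7  67.8] 3.2
board 101.94788347678069 [ 489.9565077 -196.6723136]
resid [[-0.4, 2.0], [0.8, -3.0], [-4.2, 5.5], [1.4, -4.4], [2.3, -0.1]]
shells [[41.0, -74.0, 38, 35], [-38.0, -62.0, 42, 36], [-56.0, -9.0, 35, 35], [55.0, -6.0, 40, 36], [-2.0, 4.0, 52, 42], [21.0, 60.0, 37, 36], [-41.0, 62.0, 41, 36]]
anvil [[-1.0, 0.0, 53, 53]]
nut [[-2.0, -1.0, 41, 40]]
```

```bash
python3 - <<'E'
from h import *
import pickle
C=np.vstack([cloud(pickle.load(open(n+'.pkl','rb'))) for n in('scene','side')])
Q=box(C,-200,900,-600,800,120,700)
h,_,_=np.histogram2d(Q[:,0],Q[:,1],bins=[range(-200,901,100),range(-600,801,100)])
print(h.astype(int))
go(540,250,230,0)
E
```

```text
[[    0     0     0     0     0     0     0     0     0     0     0   904
     50     0]
 [    0     0     0     0     0  3152   889     0     0     0     0     0
      0     0]
 [    0     0     0     0     0  3839 15835   283     0     0     0     0
      0     0]
 [    0     0     0     0     0     0  1066  1468     0     0     0     0
      0     0]
 [    0     0     0     0     0     0     0     0     0     0     0   878
     18    60]
 [    0     0     0     0     0     0     0     0     0     0     0   680
    270   355]
 [    0     0     0     0     0     0     0     0     0     0     0    70
    368   199]
 [    0     0     0     0     0     0     0     0     0     0    73   416
    198   175]
 [    0     0    21     0     0     0     0     0     0    84   433   225
    198   152]
 [    0     7   563  1081     1     0     0     0    89   465   241   210
    186   159]
 [    0     0   153  1915  1001     0     0    90   491   260   223   195
    183   160]]
t 0.1 shift [-368.8 -207.5    0.7] rot [-2.000e-03  1.000e-03  1.102e+00] j7 -0.08
```

The manual's scale: shifts go in cm. Converting my numbers, -150 mm is -15, -137 mm is -13.7.

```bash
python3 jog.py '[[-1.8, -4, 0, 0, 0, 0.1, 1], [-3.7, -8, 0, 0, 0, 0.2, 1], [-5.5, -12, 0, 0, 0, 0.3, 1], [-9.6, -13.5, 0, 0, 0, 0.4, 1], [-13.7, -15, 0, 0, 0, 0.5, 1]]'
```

```text
refused: ROWS must be an object with one list for each field. Nothing was moved.
```

I used the wrong layout. The manual says an object with one list for each field; once more.

```bash
python3 jog.py '{"tx": [-1.8, -3.7, -5.5, -9.6, -13.7], "ty": [-4, -8, -12, -13.5, -15], "tz": [0, 0, 0, 0, 0], "rx": [0, 0, 0, 0, 0], "ry": [0, 0, 0, 0, 0], "rz": [0.1, 0.2, 0.3, 0.4, 0.5], "finger_gap": [1, 1, 1, 1, 1]}'; python3 -c "
from h import *
go(520,180,230,-10)"
```

```text
clock: 0.6
tcp_pos: [359.0, 405.0, 231.3]
eef_rot: [-0.0, 0.467, 0.885, -0.0]
wrist_force: [1.8, 0.4, -0.1]
gripper_width: 1.004
grip_force: 0.0
t 0.6 shift [-276.6    5.8    1.2] rot [-0.    -0.     0.775] j7 -0.3
```

```bash
python3 jog.py '{"tx": [-4.8, -9.6, -14.4, -19.2, -24], "ty": [0.1, 0.2, 0.3, 0.4, 0.5], "tz": [0, 0, 0, 0, 0], "rx": [0, 0, 0, 0, 0], "ry": [0, 0, 0, 0, 0], "rz": [0.12, 0.24, 0.36, 0.48, 0.6], "finger_gap": [1, 1, 1, 1, 1]}'; python3 -c "
from h import *
go(530,0,230,-20);go(460,-190,230,-41.5)"
```

```text
clock: 1.1
tcp_pos: [500.0, 209.7, 231.2]
eef_rot: [-0.0, 0.708, 0.706, -0.0]
wrist_force: [0.1, 0.3, -0.2]
gripper_width: 1.003
grip_force: 0.0
t 1.1 shift [-209.7   30.6    1.1] rot [-0.    -0.     0.346] j7 -0.39
t 1.1 shift [-399.9  -38.9    1.1] rot [-0.    -0.     0.722] j7 -0.39
```

To row units: -240 mm is -24, -192 mm is -19.2.

```bash
python3 jog.py '{"tx": [-4.8, -9.6, -14.4, -19.2, -24], "ty": [0.5, 1, 1.5, 1.5, 1], "tz": [0, 0, 0, 0, 0], "rx": [0, 0, 0, 0, 0], "ry": [0, 0, 0, 0, 0], "rz": [0.1, 0.2, 0.3, 0.4, 0.5], "finger_gap": [1, 1, 1, 1, 1]}'; python3 -c "
from h import *
go(400,-210,230,-41.5);go(345,-283,230,-41.5)"
```

```text
clock: 1.6
tcp_pos: [509.8, -30.4, 231.2]
eef_rot: [0.0, 0.861, 0.509, 0.0]
wrist_force: [1.0, 0.1, -0.2]
gripper_width: 1.002
grip_force: 0.0
t 1.6 shift [-210.3   -9.8    1.2] rot [ 0.    -0.     0.222] j7 -0.39
t 1.6 shift [-300.8  -22.9    1.1] rot [ 0.    -0.     0.222] j7 -0.39
```

```bash
python3 jog.py '{"tx": [-4.8, -9.6, -14.4, -19.2, -24], "ty": [-0.2, -0.4, -0.6, -1, -1.5], "tz": [0, 0, 0, 0, 0], "rx": [0, 0, 0, 0, 0], "ry": [0, 0, 0, 0, 0], "rz": [0.06, 0.12, 0.18, 0.222, 0.222], "finger_gap": [1, 1, 1, 1, 1]}'; python3 - <<'E'
from h import *
go(345,-283,230,-41.5)
s=snap('wrist','w1.png'); print(np.linalg.inv(s["world_to_cam"])[:3,3].round())
C=cloud(s)
P=box(C,290,390,-330,-240,108,118)
print(len(P)); 
if len(P): print(cv2.minAreaRect(P[:,:2].astype(np.float32)))
P=box(C,290,390,-330,-240,44,53)
if len(P): print(len(P),cv2.minAreaRect(P[:,:2].astype(np.float32)))
E
```

```text
clock: 2.1
tcp_pos: [380.6, -233.4, 231.2]
eef_rot: [-0.0, 0.911, 0.412, 0.0]
wrist_force: [0.7, -0.8, 0.7]
gripper_width: 1.0
grip_force: 0.0
t 2.1 shift [-60.8   5.9   1.2] rot [-0.    -0.     0.004] j7 -0.17
[ 436. -170.  374.]
1106
((347.2861022949219, -282.9062194824219), (38.18416213989258, 20.944257736206055), 48.5593147277832)
632 ((347.65478515625, -282.5238037109375), (55.45311737060547, 29.584270477294922), 48.37374496459961)
```

View pics/w1.png

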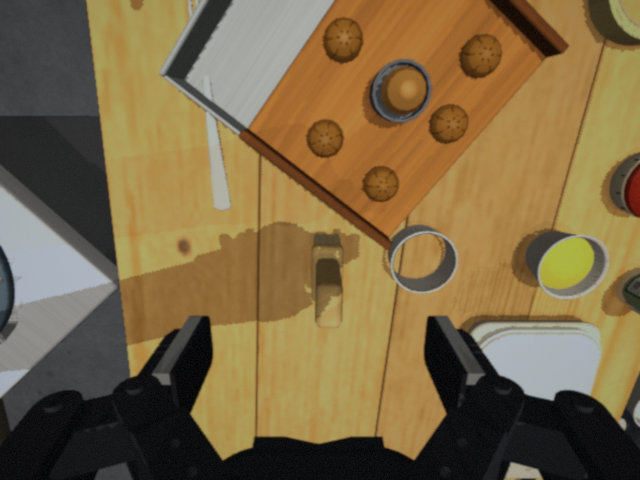

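Wrist view: the brush is at (328,280), yaw matches, and the fingers straddle it. The anvil is at (401,91), with shells at (343,40), (325,138), (381,184), (449,124) and (481,55).

```bash
python3 - <<'E'
from h import *
s=snap('wrist')
for n,u,v,z in[('cup',401,91,80),('a',343,40,53),('b',325,138,53),('c',381,184,53),('d',449,124,53),('e',481,55,53),('r1',242,133,65),('r2',390,242,65),('e1',249,130,45),('e2',333,2,45),('rR1',488,0,65),('rR2',558,52,65)]:
    print(n,w(s,u,v,z).round(1),w(s,u,v).round(1))
go(347.4,-282.7,150,-41.6)
E
```

```text
cup [ 487.1 -205.8   80. ] [ 483.7 -204.1   98. ]
a [ 481.5 -150.    53. ] [ 481.  -150.2   56.1]
b [ 423.1 -195.    53. ] [ 423.2 -194.7   58.8]
c [ 433.7 -256.    53. ] [ 433.6 -254.4   59.5]
d [ 506.2 -254.7   53. ] [ 505.2 -253.7   57.2]
e [ 554.4 -229.4   53. ] [ 552.9 -228.8   57. ]
r1 [ 376.7 -147.3   65. ] [ 365.2 -140.9   -0.8]
r2 [ 407.4 -298.2   65. ] [ 403.4 -318.7   12.5]
e1 [ 379.4 -147.6   45. ] [ 382.3 -149.3   63.8]
e2 [ 493.9 -124.6   45. ] [ 494.  -124.5   44.4]
rR1 [ 573.5 -201.    65. ] [ 582.9 -202.6   44.5]
rR2 [ 593.6 -264.1   65. ] [ 6.276e+02 -2.823e+02  4.000e-01]
t 2.2 shift [-54.1   7.9  81.5] rot [-0.     0.001 -0.005] j7 -0.17
```

To row units: 80 mm is 8, 60 mm is 6.

```bash
python3 jog.py '{"tx": [-3, -5.8, -5.8, -5.8, -5.8], "ty": [0.3, 0.6, 0.6, 0.6, 0.6], "tz": [3, 6, 8, 8, 8], "rx": [0, 0, 0, 0, 0], "ry": [0, 0, 0, 0, 0], "rz": [0, 0, 0, 0, 0], "finger_gap": [1, 1, 1, 1, 1]}' 60; python3 -c "
from h import *
go(347.4,-282.7,71,-41.6)"
```

```text
clock: 2.7
tcp_pos: [348.9, -279.3, 151.4]
eef_rot: [-0.0, 0.911, 0.413, -0.0]
wrist_force: [1.2, -0.2, -0.2]
gripper_width: 1.004
grip_force: 0.0
t 2.7 shift [-3.5  1.2 80.4] rot [-0.001  0.     0.007] j7 0.11
```

The second snapshot came while the arm was still settling, so those pixel positions are about 7 mm off. I'll re-measure now that it's at rest.

```bash
python3 - <<'E'
from h import *
s=snap('wrist'); C=cloud(s)
def rect(n,P):
    if len(P)>5: print(n,len(P),[np.round(k,1) for k in cv2.minAreaRect(P[:,:2].astype(np.float32))])
rect('gtop',box(C,290,390,-330,-240,108,118)); rect('back',box(C,290,390,-330,-240,44,53))
r=box(C,365,425,-320,-110,62,68); rect('rail',r); print(r[r[:,1].argmin()],r[r[:,1].argmax()])
rect('anvil',box(C,450,530,-240,-160,74,82)); rect('nut',box(C,450,530,-240,-160,85,106))
for n,x,y in[('a',482,-142),('b',423,-187),('c',433,-248),('d',506,-250),('e',554,-222)]: rect(n,box(C,x-24,x+24,y-24,y+24,49,62))
b=box(C,385,620,-330,-80,43,47); rect('bed',b)
go(347.4,-282.7,71,-41.6)
E
```

```text
gtop 2425 [array([ 347.2, -283.3]), array([38.9, 21.4]), np.float64(48.0)]
back 1008 [array([ 347.8, -282.6]), array([55.1, 29.4]), np.float64(48.0)]
rail 3846 [array([ 395.9, -216.3]), array([153.7,  51. ]), np.float64(84.9)]
[ 409.53433446 -294.66348411   63.78608117] [ 382.54826067 -137.88120234   63.44256497]
anvil 399 [array([ 479.3, -212.1]), array([ 4.9, 26.8]), np.float64(46.7)]
b 2427 [array([ 427.4, -187.5]), array([30.5, 31. ]), np.float64(68.6)]
c 2078 [array([ 433.6, -256.2]), array([49.6, 30.3]), np.float64(56.5)]
d 2534 [array([ 511.5, -247.6]), array([28.7, 30.8]), np.float64(45.8)]
bed 30670 [array([ 470.4, -202.3]), array([144.8, 159.6]), np.float64(11.0)]
t 2.75 shift [-3.8  0.5 80.9] rot [ 0.001 -0.     0.008] j7 0.11
```

To row units: 80 mm is 8, -3.8 mm is -0.38.

```bash
python3 jog.py '{"tx": [-0.3, -0.38, -0.38, -0.38, -0.38], "ty": [0, 0, 0, 0, 0], "tz": [3, 6, 8, 8, 8], "rx": [0, 0, 0, 0, 0], "ry": [0, 0, 0, 0, 0], "rz": [0, 0.005, 0.005, 0.005, 0.005], "finger_gap": [1, 1, 1, 1, 0]}' 60;python3 jog.py '{"tx": [0, 0, 0, 0, 0], "ty": [0, 0, 0, 0, 0], "tz": [0, 0, 0, 0, 0], "rx": [0, 0, 0, 0, 0], "ry": [0, 0, 0, 0, 0], "rz": [0, 0, 0, 0, 0], "finger_gap": [0, 0, 0, 0, 0]}'; 
```

```text
clock: 3.25
tcp_pos: [347.0, -282.8, 72.3]
eef_rot: [0.001, 0.912, 0.411, 0.001]
wrist_force: [-0.1, 0.1, -0.3]
gripper_width: 0.859
grip_force: 0.0
clock: 3.75
tcp_pos: [346.3, -282.8, 72.0]
eef_rot: [0.0, 0.912, 0.41, 0.001]
wrist_force: [0.1, 0.7, 7.1]
gripper_width: 0.255
grip_force: 61.5
```

To row units: -100 mm is -10, -75 mm is -7.5.

```bash
python3 jog.py '{"tx": [0, 0, 0, 0, 0], "ty": [0, 0, 0, 0, 0], "tz": [-2, -4.5, -7.5, -10, -10], "rx": [0, 0, 0, 0, 0], "ry": [0, 0, 0, 0, 0], "rz": [0, 0, 0, 0, 0], "finger_gap": [0, 0, 0, 0, 0]}'; python3 - <<'E'
from h import *
c,s=np.cos(np.radians(101.3)),np.sin(np.radians(101.3))
def bt(x,y): return 490+c*x-s*y,-197+s*x+c*y
for p in[(-61,-4),(-57,60),(0,60)]: print(p,np.round(bt(*p),1))
go(*bt(-20,60),170,-78.5)
E
```

```text
clock: 4.25
tcp_pos: [347.5, -283.8, 173.8]
eef_rot: [0.002, 0.912, 0.41, 0.002]
wrist_force: [0.9, 0.3, -0.5]
gripper_width: 0.252
grip_force: 60.6
(-61, -4) [ 505.9 -256. ]
(-57, 60) [ 442.3 -264.7]
(0, 60) [ 431.2 -208.8]
t 4.25 shift [99.6 28.8  4.2] rot [ 0.005 -0.004  0.645] j7 0.08
```

```bash
cat >> h.py <<'E'
c_,s_=np.cos(np.radians(101.3)),np.sin(np.radians(101.3))
def bt(x,y): return 490+c_*x-s_*y,-197+s_*x+c_*y
def gb(x,y,z=119,a=-78.7): go(*bt(x,y),z,a)
def where():
    p=env.read_state()["tcp_pos"];d=p[:2]-[490,-197];print("board",(c_*d[0]+s_*d[1]).round(1),(-s_*d[0]+c_*d[1]).round(1),p[2].round(1))
E
python3 -c "
from h import *
gb(-88,60,170)"
```

```text
t 4.25 shift [58.5 83.   4.4] rot [ 0.005 -0.004  0.649] j7 0.08
```

To row units: 83 mm is 8.3, 75 mm is 7.5.

```bash
python3 jog.py '{"tx": [1.8, 3.6, 5.4, 5.85, 5.85], "ty": [2.5, 5, 7.5, 8.3, 8.3], "tz": [0, 0, 0.2, 0.4, 0.4], "rx": [0, 0, 0.005, 0.005, 0.005], "ry": [0, 0, -0.004, -0.004, -0.004], "rz": [0.14, 0.28, 0.42, 0.55, 0.65], "finger_gap": [0, 0, 0, 0, 0]}'; python3 -c "
from h import *
gb(-88,60)"
```

```text
clock: 4.75
tcp_pos: [447.9, -293.1, 165.3]
eef_rot: [-0.001, 0.995, 0.097, -0.004]
wrist_force: [-0.7, -0.7, -1.3]
gripper_width: 0.253
grip_force: 60.5
t 4.75 shift [ 0.5  2.2 46.3] rot [-0.004  0.008 -0.004] j7 -0.48
```

To row units: 42 mm is 4.2, 30 mm is 3.

```bash
python3 jog.py '{"tx": [0, 0, 0, 0], "ty": [0, 0, 0, 0], "tz": [1.5, 3, 4.2, 4.2], "rx": [0, 0, 0, 0], "ry": [0, 0, 0, 0], "rz": [0, 0, 0, 0], "finger_gap": [0, 0, 0, 0]}'; python3 - <<'E'
from h import *
gb(-88,60);where();s=snap('wrist','w2.png');gb(80,60)
E
```

```text
clock: 5.15
tcp_pos: [445.1, -292.7, 122.8]
eef_rot: [-0.003, 0.995, 0.098, -0.005]
wrist_force: [0.6, 0.1, 0.0]
gripper_width: 0.244
grip_force: 60.5
t 5.15 shift [2.8 3.  3.8] rot [-0.006  0.008 -0.001] j7 -0.43
board -85.0 62.8 122.8
t 5.2 shift [   2.3 -165.7    5.8] rot [-0.005  0.007 -0.001] j7 -0.43
```

View pics/w2.png

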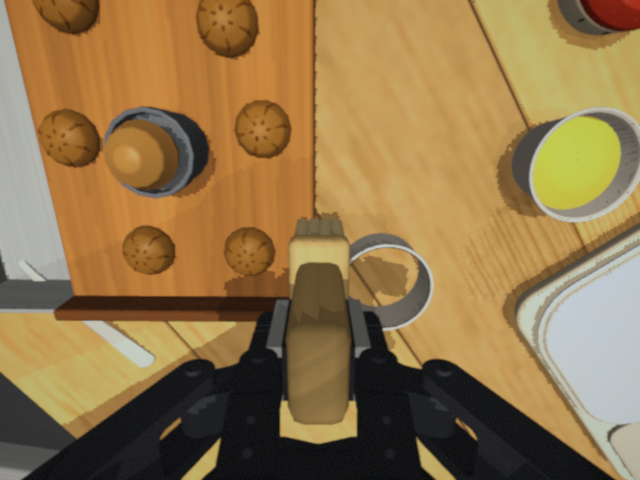

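The brush stands squarely behind the +y lane at (320,245), with shells at (248,250) and (148,250). Now the sweep.

To row units: 4 mm is 0.4, 2 mm is 0.2.

```bash
python3 jog.py '{"tx": [0.1, 0.2, 0.2, 0.2, 0.2], "ty": [0, -1.4, -2.8, -4.2, -5.6], "tz": [0.35, 0.4, 0.4, 0.4, 0.4], "rx": [0, -0.005, -0.005, -0.005, -0.005], "ry": [0, 0.007, 0.007, 0.007, 0.007], "rz": [0, 0, 0, 0, 0], "finger_gap": [0, 0, 0, 0, 0]}'; python3 -c "
from h import *
gb(80,60);where()"
```

```text
clock: 5.7
tcp_pos: [437.8, -238.2, 121.9]
eef_rot: [0.001, 0.995, 0.098, 0.002]
wrist_force: [0.1, -0.5, -1.3]
gripper_width: 0.245
grip_force: 60.5
t 5.7 shift [  -0.9 -110.2    2.7] rot [ 0.002 -0.003 -0.001] j7 -0.52
board -30.2 59.3 121.9
```

To row units: -70 mm is -7, -56 mm is -5.6.

```bash
python3 jog.py '{"tx": [0, 0, 0, 0, 0], "ty": [-1.4, -2.8, -4.2, -5.6, -7], "tz": [0, 0, 0, 0, 0], "rx": [0, 0, 0, 0, 0], "ry": [0, 0, 0, 0, 0], "rz": [0, 0, 0, 0, 0], "finger_gap": [0, 0, 0, 0, 0]}'; python3 -c "
from h import *
gb(80,60);where()"
```

```text
clock: 6.2
tcp_pos: [424.3, -169.5, 121.9]
eef_rot: [0.001, 0.995, 0.098, 0.002]
wrist_force: [0.0, 0.8, -0.3]
gripper_width: 0.252
grip_force: 60.5
t 6.2 shift [ -1.  -40.1   2.8] rot [ 0.002 -0.003 -0.001] j7 -0.67
board 39.9 59.1 121.9
```

To row units: 2 mm is 0.2, -44 mm is -4.4.

```bash
python3 jog.py '{"tx": [0, 0, 0, 0, 0], "ty": [-1.2, -2.4, -3.6, -4.4, -4.4], "tz": [0.2, 0.2, 0.2, 0.2, 0.2], "rx": [0, 0, 0, 0, 0], "ry": [0, 0, 0, 0, 0], "rz": [0, 0, 0, 0, 0], "finger_gap": [0, 0, 0, 0, 0]}'; python3 - <<'E'
from h import *
where();s=snap('wrist','w3.png')
a=snap('side')["pixels"][200:370,200:430]
cv2.imwrite('pics/s3.png',np.vstack([cv2.resize(a,(406,300))]))
b=np.hstack([cv2.resize(s["pixels"],(400,300)),cv2.resize(a,(400,300),interpolation=cv2.INTER_CUBIC)]);cv2.imwrite('pics/m3.png',b)
E
```

```text
clock: 6.7
tcp_pos: [415.3, -125.6, 119.3]
eef_rot: [0.0, 0.995, 0.099, 0.001]
wrist_force: [0.1, 0.2, -1.7]
gripper_width: 0.244
grip_force: 60.7
board 84.7 59.2 119.3
```

View pics/m3.png

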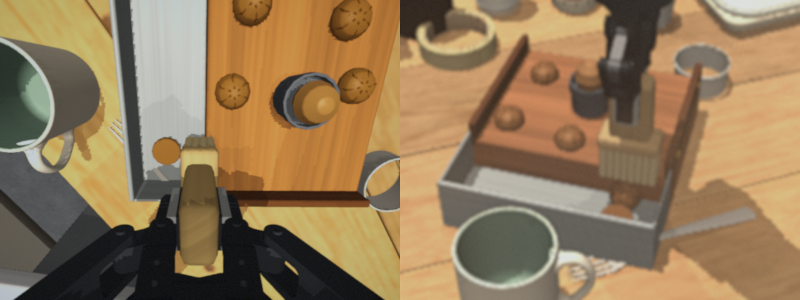

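The left half (wrist) shows a flipped shell in the tray at (165,150). The right half (side) shows the second just under the brush at (622,195), and the +y lane is empty. Next I'll push the front shell sideways.

```bash
python3 jog.py '{"tx": [0, 0.2, 0.5, 0.7, 1], "ty": [0, 1.5, 3.2, 3.2, 3.2], "tz": [-1, -1, -1, 0, 0], "rx": [0, 0, 0, 0, 0], "ry": [0, 0, 0, 0, 0], "rz": [0, 0, 0, 0, 0], "finger_gap": [0, 0, 0, 0, 0]}'; python3 -c "
from h import *
where();gb(52,-18)"
```

```text
clock: 7.3
tcp_pos: [430.6, -155.9, 118.6]
eef_rot: [0.0, 0.995, 0.097, -0.0]
wrist_force: [-0.2, 0.0, -1.8]
gripper_width: 0.249
grip_force: 60.4
board 51.9 50.2 118.6
t 7.3 shift [68.2 -0.3 -0.5] rot [ 0.001  0.    -0.003] j7 -0.7
```

To row units: 66 mm is 6.6, 56 mm is 5.6.

```bash
python3 jog.py '{"tx": [1.4, 2.8, 4.2, 5.6, 6.6], "ty": [0, 0, 0, 0, 0], "tz": [0, 0, 0, 0, 0], "rx": [0, 0, 0, 0, 0], "ry": [0, 0, 0, 0, 0], "rz": [0, 0, 0, 0, 0], "finger_gap": [0, 0, 0, 0, 0]}'; python3 - <<'E'
from h import *
where();s=snap('wrist','w4.png')
a=snap('side')["pixels"][200:370,200:430]
b=np.hstack([cv2.resize(s["pixels"],(400,300)),cv2.resize(a,(400,300),interpolation=cv2.INTER_CUBIC)]);cv2.imwrite('pics/m4.png',b)
E
```

```text
clock: 7.8
tcp_pos: [495.2, -142.7, 118.9]
eef_rot: [0.0, 0.995, 0.099, -0.002]
wrist_force: [-7.9, -1.0, 1.2]
gripper_width: 0.25
grip_force: 61.0
board 52.2 -15.8 118.9
```

View pics/m4.png

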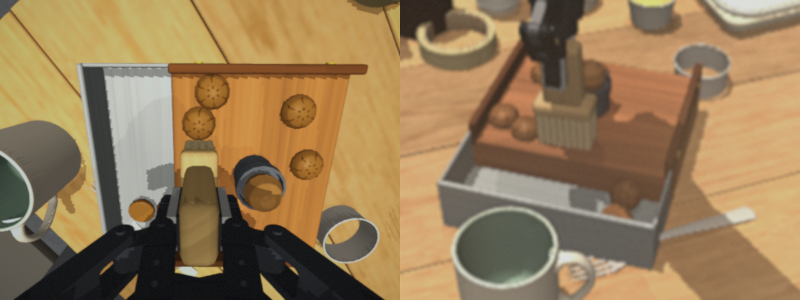

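The front shell is now beside shell_0 in the -y lane, at left-half (198,122) and (212,90), and the walnut is untouched. I'll lift over to behind the -y lane.

To row units: 65 mm is 6.5, 5 mm is 0.5.

```bash
python3 jog.py '{"tx": [-0.3, -0.3, 0.5, 2.2, 4], "ty": [0, 0, 2, 6.5, 10.5], "tz": [-2, -5.5, -7.5, -7.5, -7.5], "rx": [0, 0, 0, 0, 0], "ry": [0, 0, 0, 0, 0], "rz": [0, 0, 0, 0, 0], "finger_gap": [0, 0, 0, 0, 0]}'; python3 -c "
from h import *
where();gb(-88,-61,150)"
```

```text
clock: 8.4
tcp_pos: [558.0, -238.9, 196.0]
eef_rot: [0.001, 0.995, 0.099, 0.003]
wrist_force: [0.5, 0.3, -0.2]
gripper_width: 0.25
grip_force: 60.6
board -54.4 -58.4 196.0
t 8.4 shift [ 2.3 33.5 46.1] rot [ 0.002 -0.006  0.   ] j7 -0.64
```

```bash
python3 jog.py '{"tx": [0.1, 0.2, 0.2, 0.2, 0.2], "ty": [2, 3.4, 3.4, 3.4, 3.4], "tz": [0, 0.5, 3, 6, 7.6], "rx": [0, 0, 0, 0, 0], "ry": [0, 0, 0, 0, 0], "rz": [0, 0, 0, 0, 0], "finger_gap": [0, 0, 0, 0, 0]}'; python3 -c "
from h import *
where();gb(80,-61)"
```

```text
clock: 8.9
tcp_pos: [563.9, -270.9, 116.9]
eef_rot: [0.0, 0.995, 0.098, -0.0]
wrist_force: [-22.3, 0.0, 81.3]
gripper_width: 0.251
grip_force: 73.3
board -86.9 -58.0 116.9
t 8.9 shift [   2.8 -166.9   -2.2] rot [ 0.     0.    -0.001] j7 -0.53
```

To row units: -4 mm is -0.4, -8 mm is -0.8.

```bash
python3 jog.py '{"tx": [0, -0.1, -0.1], "ty": [0, 0, 0], "tz": [-0.4, -0.8, -0.8], "rx": [0, 0, 0], "ry": [0, 0, 0], "rz": [0, 0, 0], "finger_gap": [0, 0, 0]}'; python3 - <<'E'
from h import *
where();s=snap('wrist','w5.png');C=cloud(s)
a=snap('scene')["pixels"][165:300,225:425]
b=np.hstack([cv2.resize(s["pixels"],(400,300)),cv2.resize(a,(400,300),interpolation=cv2.INTER_CUBIC)]);cv2.imwrite('pics/m5.png',b)
E
```

```text
clock: 9.2
tcp_pos: [564.2, -271.8, 127.9]
eef_rot: [0.001, 0.995, 0.098, 0.002]
wrist_force: [0.2, -0.8, -0.6]
gripper_width: 0.249
grip_force: 60.6
board -87.9 -58.1 127.9
```

View pics/m5.png

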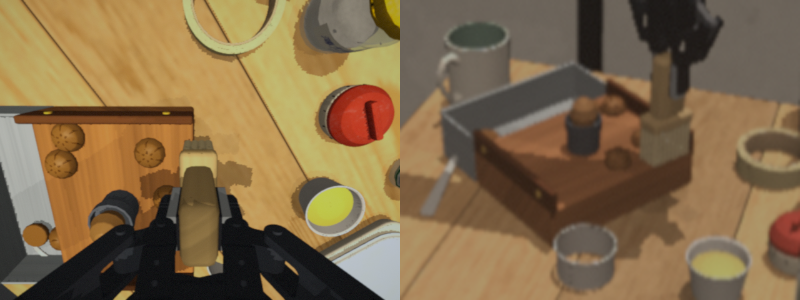

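The shells are intact, and the 81 N was the bristles pressing on the bed at zero clearance. I'll run the sweep about 3 mm above that height.

The manual's scale: shifts go in cm. Converting my numbers, -50 mm is -5, -36 mm is -3.6.

```bash
python3 jog.py '{"tx": [0.2, 0.25, 0.25, 0.25, 0.25], "ty": [0, -0.8, -2.2, -3.6, -5], "tz": [0.6, 0.7, 0.7, 0.7, 0.7], "rx": [0, 0, 0, 0, 0], "ry": [0, 0, 0, 0, 0], "rz": [0, 0, 0, 0, 0], "finger_gap": [0, 0, 0, 0, 0]}'; python3 -c "
from h import *
where();gb(85,-60)"
```

```text
clock: 9.8
tcp_pos: [555.9, -220.0, 119.5]
eef_rot: [0.0, 0.995, 0.098, 0.001]
wrist_force: [0.4, -0.1, -2.0]
gripper_width: 0.248
grip_force: 60.6
board -35.5 -60.1 119.5
t 9.8 shift [-1.000e-01 -1.205e+02  4.000e-01] rot [ 0.001 -0.002 -0.001] j7 -0.6
```

```bash
python3 jog.py '{"tx": [0, 0, 0, 0, 0], "ty": [-1.3, -2.6, -3.9, -5.2, -6.5], "tz": [-0.1, -0.1, -0.1, -0.1, -0.1], "rx": [0, 0, 0, 0, 0], "ry": [0, 0, 0, 0, 0], "rz": [0, 0, 0, 0, 0], "finger_gap": [0, 0, 0, 0, 0]}'; python3 jog.py '{"tx": [0, 0, 0, 0, 0], "ty": [-1.2, -2.4, -3.6, -4.8, -5.8], "tz": [0, 0, 0, 0, 0], "rx": [0, 0, 0, 0, 0], "ry": [0, 0, 0, 0, 0], "rz": [0, 0, 0, 0, 0], "finger_gap": [0, 0, 0, 0, 0]}'; python3 - <<'E'
from h import *
where();s=snap('wrist','w6.png')
a=snap('side')["pixels"][200:370,200:430]
b=np.hstack([cv2.resize(s["pixels"],(400,300)),cv2.resize(a,(400,300),interpolation=cv2.INTER_CUBIC)]);cv2.imwrite('pics/m6.png',b)
E
```

```text
clock: 10.3
tcp_pos: [543.3, -157.2, 120.7]
eef_rot: [0.001, 0.995, 0.098, 0.001]
wrist_force: [-0.2, 0.0, -1.7]
gripper_width: 0.249
grip_force: 60.6
clock: 10.8
tcp_pos: [532.0, -100.1, 120.4]
eef_rot: [0.001, 0.995, 0.098, 0.001]
wrist_force: [-0.3, 0.6, -0.3]
gripper_width: 0.247
grip_force: 60.6
board 86.8 -60.1 120.4
```

View pics/m6.png

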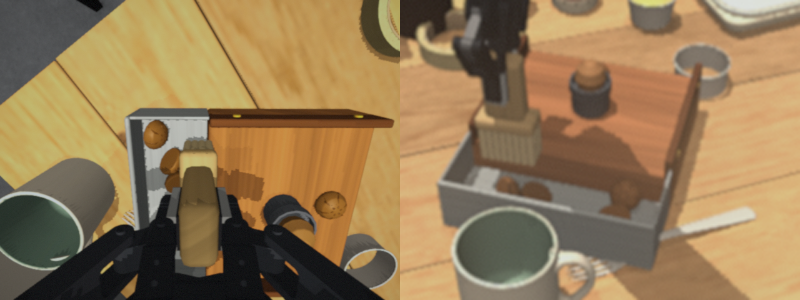

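The tray now holds five shells: three on the left and two on the right in the side half. Only the rear shell at left-half (330,205) is left on the bed. That was my last picture, so the rest is numeric. I'll measure the last shell, then return low along the empty lane.

```bash
cat >> h.py <<'E'
def blobs(s,x0,x1,y0,y1,z0,z1):
    "shell-coloured (brown) depth points in board frame -> components (x,y,w,h,zmax)"
    C=cloud(s);r=s["range_z"].reshape(-1);px=s["pixels"].reshape(-1,3)[r>0]
    B=np.c_[(C[:,:2]-[490,-197])@np.array([[c_,-s_],[s_,c_]]),C[:,2]]
    hsv=cv2.cvtColor(px[None],cv2.COLOR_BGR2HSV)[0]
    m=(hsv[:,1]>70)&(B[:,0]>x0)&(B[:,0]<x1)&(B[:,1]>y0)&(B[:,1]<y1)&(B[:,2]>z0)&(B[:,2]<z1); B=B[m]
    im=np.zeros((400,400),np.uint8)
    for p in B: cv2.circle(im,(int(p[0])+200,int(p[1])+200),1,255,-1)
    k,l,st,ce=cv2.connectedComponentsWithStats(im)
    out=[]
    for i in range(1,k):
        if st[i,4]>80:
            q=B[[l[int(p[1])+200,int(p[0])+200]==i for p in B]]
            out.append((ce[i]-200).round().tolist()+st[i,2:4].tolist()+[float(q[:,2].max().round())])
    return out
E
python3 jog.py '{"tx": [0, 0, 0, 0, 0], "ty": [1.2, 4.2, 7.2, 9.2, 9.2], "tz": [-0.8, -0.8, -0.8, -0.8, -0.8], "rx": [0, 0, 0, 0, 0], "ry": [0, 0, 0, 0, 0], "rz": [0, 0, 0, 0, 0], "finger_gap": [0, 0, 0, 0, 0]}'; python3 - <<'E'
from h import *
where()
for n in('wrist','side','scene'):
    s=snap(n);print(n,'bed',blobs(s,-85,78,-90,90,50,62),'tray',blobs(s,80,152,-98,98,14,55))
gb(-56,-66,122)
E
```

```text
clock: 11.4
tcp_pos: [550.1, -197.8, 130.0]
eef_rot: [0.003, 0.996, 0.094, 0.002]
wrist_force: [-0.9, 0.3, -1.8]
gripper_width: 0.252
grip_force: 60.7
board -12.6 -58.7 130.0
wrist bed [[-11.0, -80.0, 28, 5, 62.0], [-55.0, -16.0, 28, 28, 61.0]] tray [[137.0, -82.0, 32, 36, 36.0], [115.0, -35.0, 36, 55, 41.0], [122.0, 50.0, 32, 30, 28.0]]
side bed [[3.0, -52.0, 8, 57, 62.0]] tray [[114.0, -30.0, 29, 50, 39.0], [100.0, 59.0, 44, 36, 39.0]]
scene bed [[-56.0, -7.0, 25, 29, 61.0]] tray [[131.0, -74.0, 22, 22, 35.0], [113.0, -35.0, 25, 47, 40.0]]
t 11.55 shift [ 6.3 49.   6.9] rot [ 0.001 -0.002 -0.002] j7 -0.65
```

```bash
python3 jog.py '{"tx": [0.3, 0.5, 0.5, 0.5, 0.5], "ty": [2, 4.6, 4.6, 4.6, 4.6], "tz": [0, 0, 0.4, 0.8, 0.8], "rx": [0, 0, 0, 0, 0], "ry": [0, 0, 0, 0, 0], "rz": [0, 0, 0, 0, 0], "finger_gap": [0, 0, 0, 0, 0]}'; python3 -c "
from h import *
where();gb(-57,14,121)"
```

```text
clock: 12.05
tcp_pos: [563.5, -233.8, 119.7]
eef_rot: [-0.0, 0.995, 0.099, 0.0]
wrist_force: [0.4, -0.1, -1.2]
gripper_width: 0.251
grip_force: 60.5
board -50.4 -64.9 119.7
t 12.05 shift [-78.9   6.5  -1.4] rot [-0.001 -0.     0.   ] j7 -0.58
```

To row units: -56 mm is -5.6, -42 mm is -4.2.

```bash
python3 jog.py '{"tx": [0, -1.4, -2.8, -4.2, -5.6], "ty": [0.6, 0.6, 0.6, 0.6, 0.6], "tz": [0, 0, 0, 0, 0], "rx": [0, 0, 0, 0, 0], "ry": [0, 0, 0, 0, 0], "rz": [0, 0, 0, 0, 0], "finger_gap": [0, 0, 0, 0, 0]}';python3 jog.py '{"tx": [-0.8, -1.6, -2.2], "ty": [0, 0, 0], "tz": [0, 0, 0], "rx": [0, 0, 0], "ry": [0, 0, 0], "rz": [0, 0, 0], "finger_gap": [0, 0, 0]}';  python3 - <<'E'
from h import *
where()
for n in('wrist','scene'):
    s=snap(n);print(n,'bed',blobs(s,-100,78,-90,90,50,62))
gb(-88,60,145)
E
```

```text
clock: 12.55
tcp_pos: [508.3, -252.8, 120.7]
eef_rot: [0.0, 0.995, 0.097, 0.001]
wrist_force: [-0.2, 0.2, -2.0]
gripper_width: 0.249
grip_force: 60.5
clock: 12.85
tcp_pos: [488.1, -256.9, 120.7]
eef_rot: [0.001, 0.995, 0.098, 0.001]
wrist_force: [0.9, -0.5, -1.9]
gripper_width: 0.251
grip_force: 60.5
board -58.4 13.6 120.7
wrist bed [[-56.0, -8.0, 29, 5, 62.0]]
scene bed [[-66.0, 26.0, 30, 61, 62.0], [-58.0, 66.0, 25, 28, 62.0]]
t 12.95 shift [-46.1  29.7 -24.4] rot [ 0.001 -0.002 -0.002] j7 -0.5
```

```bash
python3 jog.py '{"tx": [0.5, 0.5, 0.5, 0, -2], "ty": [0, 2, 4.2, 4.2, 4.2], "tz": [0, 0, 0, 0, 0], "rx": [0, 0, 0, 0, 0], "ry": [0, 0, 0, 0, 0], "rz": [0, 0, 0, 0, 0], "finger_gap": [0, 0, 0, 0, 0]}'; python3 -c "
from h import *
where();gb(-98,60,120)"
```

```text
clock: 13.45
tcp_pos: [479.5, -301.5, 120.3]
eef_rot: [0.001, 0.995, 0.099, 0.001]
wrist_force: [0.7, -0.7, -2.0]
gripper_width: 0.254
grip_force: 60.5
board -100.4 30.8 120.3
t 13.45 shift [-29.2  -2.5   0.2] rot [ 0.003 -0.002  0.002] j7 -0.42
```

To row units: -28 mm is -2.8, -24 mm is -2.4.

```bash
python3 jog.py '{"tx": [-1.2, -2.4, -2.8, -2.8], "ty": [0, 0, 0, 0], "tz": [0, 0, 0, 0], "rx": [0, 0, 0, 0], "ry": [0, 0, 0, 0], "rz": [0, 0, 0, 0], "finger_gap": [0, 0, 0, 0]}'; python3 - <<'E'
from h import *
where();s=snap('wrist');print('bed',blobs(s,-84,78,-90,90,50,62));gb(85,60,120)
E
```

```text
clock: 13.85
tcp_pos: [449.5, -307.3, 120.7]
eef_rot: [0.001, 0.995, 0.097, 0.001]
wrist_force: [0.1, 0.4, -2.5]
gripper_width: 0.255
grip_force: 60.5
board -100.2 61.3 120.7
bed [[-53.0, 62.0, 34, 34, 62.0]]
t 13.9 shift [   0.4 -185.2    0.4] rot [ 0.002 -0.003 -0.001] j7 -0.39
```

To row units: -14 mm is -1.4, -70 mm is -7.

```bash
python3 jog.py '{"tx": [0, 0, 0, 0, 0], "ty": [-1.4, -2.8, -4.2, -5.6, -7], "tz": [0, 0, 0, 0, 0], "rx": [0, 0, 0, 0, 0], "ry": [0, 0, 0, 0, 0], "rz": [0, 0, 0, 0, 0], "finger_gap": [0, 0, 0, 0, 0]}' ; python3 jog.py '{"tx": [0, 0, 0, 0, 0], "ty": [-1.4, -2.8, -4.2, -5.6, -7], "tz": [0, 0, 0, 0, 0], "rx": [0, 0, 0, 0, 0], "ry": [0, 0, 0, 0, 0], "rz": [0, 0, 0, 0, 0], "finger_gap": [0, 0, 0, 0, 0]}'; python3 -c "
from h import *
where();gb(86,60,120)"
```

```text
clock: 14.4
tcp_pos: [437.1, -237.9, 120.6]
eef_rot: [0.001, 0.995, 0.098, 0.001]
wrist_force: [0.5, -0.3, 0.1]
gripper_width: 0.251
grip_force: 60.5
clock: 14.9
tcp_pos: [423.7, -169.3, 120.7]
eef_rot: [0.001, 0.995, 0.098, 0.002]
wrist_force: [0.4, 0.1, -1.5]
gripper_width: 0.251
grip_force: 60.5
board 40.2 59.6 120.7
t 14.9 shift [ -0.4 -45.8   0.5] rot [ 0.002 -0.003 -0.   ] j7 -0.66
```

To row units: -48 mm is -4.8, -42 mm is -4.2.

```bash
python3 jog.py '{"tx": [0, 0, 0, 0, 0], "ty": [-1.4, -2.8, -4.2, -4.8, -4.8], "tz": [0, 0, 0, 0, 0], "rx": [0, 0, 0, 0, 0], "ry": [0, 0, 0, 0, 0], "rz": [0, 0, 0, 0, 0], "finger_gap": [0, 0, 0, 0, 0]}' ; python3 jog.py '{"tx": [0, 0, 0, 0, 0], "ty": [1, 4, 7, 9, 9], "tz": [-1, -2, -3, -4, -4], "rx": [0, 0, 0, 0, 0], "ry": [0, 0, 0, 0, 0], "rz": [0, 0, 0, 0, 0], "finger_gap": [0, 0, 0, 0, 0]}'; python3 - <<'E'
from h import *
where()
for n in('wrist','side','scene'):
    s=snap(n);print(n,'bed',blobs(s,-84,78,-90,90,50,62),'tray',blobs(s,78,154,-100,100,14,60))
E
```

```text
clock: 15.4
tcp_pos: [414.1, -121.9, 120.5]
eef_rot: [0.0, 0.995, 0.099, 0.002]
wrist_force: [1.6, 0.9, -1.8]
gripper_width: 0.251
grip_force: 60.4
clock: 15.9
tcp_pos: [431.4, -216.1, 162.4]
eef_rot: [0.003, 0.995, 0.095, 0.002]
wrist_force: [0.5, -0.2, -1.1]
gripper_width: 0.251
grip_force: 60.7
board -7.3 61.2 162.4
wrist bed [] tray [[137.0, -81.0, 34, 33, 57.0], [115.0, -34.0, 36, 55, 40.0], [105.0, 55.0, 60, 42, 45.0], [103.0, 85.0, 33, 28, 56.0]]
side bed [] tray [[114.0, -29.0, 30, 51, 41.0], [97.0, 62.0, 46, 124, 60.0]]
scene bed [] tray [[129.0, -80.0, 16, 25, 37.0], [120.0, 49.0, 18, 17, 29.0]]
```

```bash
cat >> h.py <<'E'
def hmap(s,x0,x1,y0,y1,d=6):
    C=cloud(s);r=s["range_z"].reshape(-1);px=s["pixels"].reshape(-1,3)[r>0]
    B=np.c_[(C[:,:2]-[490,-197])@np.array([[c_,-s_],[s_,c_]]),C[:,2]]
    sat=cv2.cvtColor(px[None],cv2.COLOR_BGR2HSV)[0][:,1]
    for y in range(y1,y0,-d):
        row=''
        for x in range(x0,x1,d):
            m=(B[:,0]>=x)&(B[:,0]<x+d)&(B[:,1]>y-d)&(B[:,1]<=y)
            row+=' %3d%s'%(np.median(B[m,2]),'*' if np.median(sat[m])>85 else ' ') if m.any() else '   . '
        print('%4d'%y,row)
E
python3 - <<'E'
from h import *
s=snap('wrist');where();hmap(s,68,158,20,104)
E
```

```text
board -1.5 61.6 159.9
 104   64*  64   54   54   54   54   54   54   54   54   55   54   54   54   56 
  98   63*  63*  42   35   32   39   42   43   41   39   32   31   31   34   56 
  92   45*  45*   .   10   32*  38*  38*  36*  33*  10   11   10    9   33   56 
  86   45*  44*   .   27*  31*  32*  30*  28*  26*  10   10   10   10   31   56 
  80   45*  44*   .   23*  23*  21*  17*  16*  10   10   10   10   10   32   56 
  74   44*  44*  31*  31*  29*  26   10   10   23*  23*  24   10   10   33   56 
  68   45*  44*  34*  35*  33*  31   22*  23*  24*  24*  24*  24   10   33   56 
  62   45*  44*  36*  36*  34*  30*  23*  24*  24*  25*  25*  25*   9   32   57 
  56   45*  44*  35*  35*  34*  29*  22*  25*  25*  25*  26*  26*  10   34   57 
  50   45*  44*  31*  31*  29*  10   10   24*  26*  26*  26*  10   10   32   57 
  44   45*  44*  26*  20   10    9   10   10   11   10   10    9   10   33   57 
  38   45*  44*   .   10   10   10    9   10    9   10   10   10    9   33   57 
  32   45*  44*   .   10   10    9    9    9    9   10   10   10   10   33   56 
  26   44*  44*   .   10   10   10    9   10   10    9   10   10    9   33   57
```

All six shells are in the tray: tops are at or below 41 mm, and the leaning one at x≈88 lies clear of the bed edge. Now I'll put the brush back on the counter.

```bash
python3 -c "
from h import *
go(342,-285,160,-78.7)"
```

```text
t 16.1 shift [-1.007e+02  5.590e+01 -1.000e-01] rot [ 0.    -0.    -0.001] j7 -0.63
```

To row units: -101 mm is -10.1, -90 mm is -9.

```bash
python3 jog.py '{"tx": [-2.2, -4.5, -6.8, -9, -10.1], "ty": [1.2, 2.5, 3.8, 5, 5.6], "tz": [0, 0, 0, 0, 0], "rx": [0, 0, 0, 0, 0], "ry": [0, 0, 0, 0, 0], "rz": [0, 0, 0, 0, 0], "finger_gap": [0, 0, 0, 0, 0]}'; python3 jog.py '{"tx": [0, 0, 0, 0, 0], "ty": [0, 0, 0, 0, 0], "tz": [0, 2.5, 5, 7, 7], "rx": [0, 0, 0, 0, 0], "ry": [0, 0, 0, 0, 0], "rz": [0, 0, 0, 0, 0], "finger_gap": [0, 0, 0, 0, 0]}'; python3 -c "
from h import *
go(342,-285,72,-78.7)"
```

```text
clock: 16.6
tcp_pos: [340.6, -285.8, 160.0]
eef_rot: [0.0, 0.995, 0.097, 0.001]
wrist_force: [0.4, 0.5, -1.5]
gripper_width: 0.247
grip_force: 60.5
clock: 17.1
tcp_pos: [342.2, -283.5, 88.2]
eef_rot: [-0.001, 0.995, 0.099, -0.001]
wrist_force: [0.2, -0.2, -1.2]
gripper_width: 0.254
grip_force: 60.5
t 17.1 shift [-0.4  1.5 16.2] rot [-0.002  0.003  0.001] j7 -0.27
```

```bash
python3 jog.py '{"tx": [0, 0, 0, 0, 0], "ty": [0, 0, 0, 0, 0], "tz": [0.5, 0.9, 1.2, 1.4, 1.4], "rx": [0, 0, 0, 0, 0], "ry": [0, 0, 0, 0, 0], "rz": [0, 0, 0, 0, 0], "finger_gap": [0, 0, 0, 0, 0]}'|egrep 'tcp|wrist'; python3 jog.py '{"tx": [0, 0, 0], "ty": [0, 0, 0], "tz": [0.1, 0.2, 0.2], "rx": [0, 0, 0], "ry": [0, 0, 0], "rz": [0, 0, 0], "finger_gap": [0, 0, 0]}'|egrep 'tcp|wrist'
```

```text
tcp_pos: [342.7, -285.8, 76.4]
wrist_force: [0.1, 0.7, -0.7]
tcp_pos: [342.5, -285.8, 74.3]
wrist_force: [0.3, 0.5, -1.6]
```

To row units: 1.5 mm is 0.15, 1 mm is 0.1.

```bash
python3 jog.py '{"tx": [0, 0, 0], "ty": [0, 0, 0], "tz": [0.1, 0.15, 0.15], "rx": [0, 0, 0], "ry": [0, 0, 0], "rz": [0, 0, 0], "finger_gap": [0, 0, 0]}'|egrep 'tcp|wrist'; python3 jog.py '{"tx": [0, 0], "ty": [0, 0], "tz": [0.1, 0.1], "rx": [0, 0], "ry": [0, 0], "rz": [0, 0], "finger_gap": [0, 0]}'|egrep 'tcp|wrist'
```

```text
tcp_pos: [342.5, -285.8, 72.7]
wrist_force: [0.3, -0.4, -1.5]
tcp_pos: [342.6, -286.0, 72.2]
wrist_force: [-1.4, 1.5, 5.1]
```

Contact at z 72.2, so the brush hasn't slipped. Releasing and retreating straight up.

To row units: -120 mm is -12, -90 mm is -9.

```bash
python3 jog.py '{"tx": [0, 0, 0, 0, 0], "ty": [0, 0, 0, 0, 0], "tz": [0, 0, 0, 0, 0], "rx": [0, 0, 0, 0, 0], "ry": [0, 0, 0, 0, 0], "rz": [0, 0, 0, 0, 0], "finger_gap": [0.3, 0.5, 0.8, 1, 1]}'|egrep 'tcp|wrist|width'; python3 jog.py '{"tx": [0, 0, 0, 0, 0], "ty": [0, 0, 0, 0, 0], "tz": [0, -2, -5, -9, -12], "rx": [0, 0, 0, 0, 0], "ry": [0, 0, 0, 0, 0], "rz": [0, 0, 0, 0, 0], "finger_gap": [1, 1, 1, 1, 1]}'|egrep 'tcp|wrist|width'; python3 jog.py '{"tx": [0, 0], "ty": [0, 0], "tz": [0, 0], "rx": [0, 0], "ry": [0, 0], "rz": [0, 0], "finger_gap": [1, 1]}'|egrep 'tcp'; python3 - <<'E'
from h import *
C=cloud(snap('wrist'))
for z0,z1 in((108,118),(44,53)):
    P=box(C,290,385,-335,-235,z0,z1);print(len(P),np.median(P[:,2]) if len(P) else 0, cv2.minAreaRect(P[:,:2].astype(np.float32)) if len(P) else 0)
s=snap('scene');S=cloud(s)
P=box(S,450,530,-240,-160,98,108);print('nut',len(P),P.max(0) if len(P) else 0,P.mean(0) if len(P) else 0)
hmap(snap('side'),74,158,-100,104)
E
```

```text
tcp_pos: [342.6, -285.8, 71.8]
wrist_force: [-0.8, 0.5, 0.6]
gripper_width: 0.956
tcp_pos: [342.2, -286.2, 193.4]
wrist_force: [-0.3, 0.7, 0.5]
gripper_width: 1.003
tcp_pos: [342.6, -285.3, 191.9]
1757 112.32162151435708 ((338.38299560546875, -285.27593994140625), (38.20689010620117, 21.83010482788086), 10.695513725280762)
787 48.250076525413135 ((339.57147216796875, -284.8912658691406), (54.53691864013672, 29.960416793823242), 12.066718101501465)
nut 24 [ 500.88625451 -193.23253109  103.10408413] [ 492.53366037 -201.20009011  100.64876185]
 104   50*  25*  33   34   35   35   39   28   21   32   31   29   29   24 
  98   47*  42*   .   34*  37*  37*  33   27    .    .    .    .   56   28 
  92   33*   .    .   37*  38*  38*  34*  28*   .    .    .    .   54   27 
  86   31*   .   28*  29*  28*  25*  25*  24*   .    .    .    .   34   26 
  80   29*  24*  24*  21*  16*  15   15    .    .    .    .    .   39   28 
  74   36*  30*  30*  25*  17*  10   23*  24*   .    .    .    .   55   30 
  68   40*  35*  35*  33*  24*  23*  23*  24*   .    .    .    .   55   28 
  62   39*  36*  36* 
[... 1329 characters left out ...]
.    .   56   48 
 -46   27*  10    9    .    .   33   37*  32*  32*   .    .    .   55   47 
 -52   27*   9    .    .    .   28   24   24    .    .    .    .   55   46 
 -58   27*   9   10   10    9   14   18    .    .    .    .    .   55   43 
 -64   25*   9   10   10    9    9    .    .    .    .    .    .   56   42 
 -70   28*  10   10    9    9   10    .    .    .    .    .    .   55   39 
 -76   29*   9    9   10    9    8    .    .    .    .    .    .   55   36 
 -82   27*  10    9    9    9    9    .    .    .    .    .    .   50   30 
 -88   25*   9    9    9   10    9    .    .    .    .    .    .   28   26 
 -94   34*  10    9    9    9   10    .    .    .    .    .    .   35   24
```

```bash
python3 -c "
from workcell import env
print(env.sign_off())"
```

```text
the job is handed in; nothing more can be done
None
```

The job is handed in: by my depth measurements all six shells are in the catch tray, the walnut is still in its cup, and the brush stands upright and released on the counter; no verdict came back, and I did not re-measure the other items on the counter at the end.

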